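# Refit the scanner's mirror head on its three-ball mount

### The job

The label scanner's mirror head has been cleaned and waits on its timber stand: put it back on the scanner post, glass towards the scanner, and let go of it once it sits fully home and level on all three balls. The post was clamped at a height nobody measured, so go by feel: press the head straight down between the catch's two sprung rollers, gently and only as hard as the catch needs, and when the springs start to pull keep hold and ease it down onto the balls instead of letting it snap or drop. Keep off the glass and leave the other things on the bench where they are.

Things in the scene. Friction and masses are not known exactly. Their poses are not given: they have to be found in the camera images.
- mirror_grip (a point): Centre of the mirror head's black grip, the point to grasp: a fin 36 mm long (x), 18 mm thick (y), 50 mm high, its top 25 mm above this point; pinch it across its thickness (fingers along y). x points forwards to the glass, y left, z up. Head about 0.5 kg, centre of mass 11 mm in front of the grip's centre.
- mirror_plate (a point): Centre line of the head, at the underside of its aluminium plate, 55 mm below mirror_grip. The plate is 8 mm thick and reaches 50 mm behind, 72 mm in front and 56 mm to each side. Under it are three radial 90-degree vee grooves, 22 mm long, 20 mm wide at the mouth (11 mm below the plate), one for each ball of the mount: one in front, two behind.
- spear_point (a point): Lower point of the steel spear under the plate, 81 mm straight below mirror_grip: a bar 20 mm long in x, of diamond section with 45-degree sides, widest (21 mm over its corners in y) 10.5 mm above this point, on an 8 mm neck. It goes down between the two rollers of the mount's catch.
- glass: Mirror glass on the head, 50 x 80 mm, leaning at 45 degrees; origin: middle of its face; z: the face's normal (forwards and up). It is 49 mm in front of mirror_grip and 24 mm lower; its frame begins 23 mm in front of the grip's centre, its upper edge is 6 mm below mirror_grip. Not to be touched.
- stand: Timber stand on which the head starts: a 165 x 150 mm plywood board with two rails along x, 98 mm apart inside, 15 mm thick, whose tops are 43 mm above the bench; the head's plate lies on the rails, mirror_grip about 98 mm above the bench. Origin: centre of the underside. Fixed.
- mount: Foot of the scanner post: aluminium plate 130 x 110 x 10 mm bolted to the bench. Origin: centre of its underside, on the bench, straight below the axis of the catch. x points to the scanner (black box 134 to 190 mm from the axis, top at most 156 mm above the bench), y left, z up. Home, the head's axes are parallel to these and mirror_grip lies on the axis.
- post_socket (a point): Top of the post's socket, 42 mm above the bench on the catch's axis. The post carries the ball plate, 118 x 104 mm, and was clamped by hand: the ball plate's top lies anywhere from 58 to 86 mm above the bench. That height is not measured, it has to be felt. Home, mirror_grip is 72 mm above the ball plate's top: 130 to 158 mm above the bench.
- foot_front (a point): Front (+x) edge of the foot, on its top, 65 mm from the axis. The ball plate above has three 14 mm steel balls at x, y = (46, 0), (-24, 32), (-24, -32) mm from the axis, their tops 13 mm above it, and in the middle the catch: two sprung rollers, 10 mm across, 20 mm long in x, axes 8 mm above it, 8 mm clear between them at rest, over an open window.
- jaw_left (a joint): How far the catch's left (+y) roller is pushed out, m: 0 at rest, 0.0065 as the spear's corners pass, 0.0015 with the head home. Spring 4 N at rest, +0.4 N per mm. The spear meets the rollers 15 mm above home; push it on 9 mm with up to 10 N besides its weight until the corners pass (6.5 mm above home); then the springs pull it down with 10 N besides its weight.
- jaw_right (a joint): The same for the right (-y) roller, outwards positive.
- tape_roll_mid (a point): Bystander: centre of a cardboard tape roll, 76 mm across, 24 mm high.
- gauze_mid (a point): Bystander: centre of a roll of gauze standing on end, 58 mm across, 75 mm high.
- cleaner_mid (a point): Bystander: centre of a white bottle of lens cleaner, 42 mm across, 115 mm high.
- jar_mid (a point): Bystander: centre of a clear cup, 70 mm across, 75 mm high.
- pack_mid (a point): Bystander: centre of a white paper pack, 100 x 70 x 35 mm.
- dish_mid (a point): Bystander: centre of a steel instrument dish, 170 x 85 x 24 mm.
Mind the look-alikes: they are no part of the job. What is shaped like the part that bears mirror_grip but purple or yellow is not meant.

How it is judged:
By the outcome, as a careful person would: the job done as asked, in the order asked, and still so for the second after the job is handed in, with the robot touching nothing.
It also fails if it takes over 64 s, if anything falls off the work surface, if the arm or the gripper's body presses on something with over 40 N, if the wrist force passes 120 N, or if a joint passes its speed limit or range.

### The arm

A 7-joint arm with a two-finger parallel gripper is mounted at the origin on the work surface. World frame = base frame: x ahead of the robot, y to its left, z up, the work surface at z = 0. Lengths are in m, angles in rad, forces in N, time in s.
With the tool pointing down it reaches from about 0.4 to 0.85 m from the base axis. Payload 10.4 kg.
Tool frame: the origin (TCP) lies at the very end of the fingers, on their centre line; the grasp point (between the pads) lies 19 mm behind it (r.pinch_z is the distance from the TCP to the grasp point, in m); z points along the fingers, y is the line along which they close (so a half turn about z gives the same grasp; the last joint's range is limited). The gripper opens to 87 mm and grips with 3 to 60 N. Pads are 19 mm wide; open, the fingers measure 117 mm over their backs; the gripper's body (75 mm by 190 mm) begins 51 mm behind the grasp point.
Start: joints at [1.312, 0.332, -0.065, 1.46, 0.022, 1.35, -0.088], TCP at [0.146, -0.608, 0.223] pointing down, gripper open.
Joint ranges: [-2.6, 2.6], [-0.5, 2.12], [-1.47, 1.34], [0.16, 2.42], [-1.27, 4.41], [0.06, 2.06], [-2.6, 2.6]. Speed limits (rad/s): [2.22, 2.22, 2.79, 2.79, 3.14, 3.14, 3.14].

### API

Orientations are given as a unit quaternion [x, y, z, w].
In Python, from bench import sensors, vision, r gives the robot as it stands.
- The arm moves only by the shell command python3 -m crank 'ROWS' [OPENING] [FORCE]. ROWS is JSON, a list of rows, each a list of 2 entries, a list of its own where there are three numbers: the shift along the tool's x, y, z normalised to -1 to 1, where 1 is 3 cm, then the turn about the tool's z normalised to -1 to 1, where 1 is 8 degrees. A call has 1 to 12 rows; each row shifts and turns the commanded pose from where the row before left it, along the tool's axes as they then stand; what a row does not reach is not made up. A row lasts 1/8 s, in which the tool goes at most 62.5 mm and 10.7 degrees, less where a joint would pass 70% of its speed; a pose out of reach is approached as far as the arm can. A call with a number of a shift or a turn outside -1 to 1 is refused whole. A call with a gripper value outside its range is refused whole. OPENING is the opening, from 0 (shut) to 1 (fully open), set as the call begins (- or left out, the last holds). The fingers move at their own pace and stop on an object; FORCE is the grip in N (left out, the last holds). Time passes only in rows, so rows that do not move let the fingers close. It gives the time, the measured TCP pose, the force, the opening and the grip force at its end, in the units of the state.
- sensors.read_state(): the state, without advancing time (a new reading comes with each control period).
- vision.camera(name): name is "side" or "top"; returns the picture (384x512x3 uint8, red, green, blue); there is no depth.
- vision.camera_model(name): a dict with "vertical_fov" (degrees; the focal length in pixels is half the picture's height over the tangent of half this angle, whatever the lens; pixels are square), "cx", "cy" (the principal point, pixels), "camera_from_world" (4x4, takes a point from world to camera coordinates). Camera axes: x right, y down, z forward; pixel columns grow to the right and rows downward; lengths in m; the calibration is good to about 2 mm. A picture is of the moment at which its call begins. camera_model takes no time and is no camera call.
- r.close_job(): hands the job in; it is judged then, once.
The state is a dict: "time": time; "joint_positions": joint angles; "joint_vel": joint speeds; "joint_torque": joint torques, N m; "ee_pos": TCP position; "eef_rot": TCP orientation; "ft_force": force on the tool from outside, world axes, zero at the start; "torque": the same for the moment, N m; "width": finger opening in m; "grip_force": force on a finger pad.
Only numpy, scipy, OpenCV 4.12 (cv2) and the standard library are available. Lean on these libraries where they do the work, as an engineer would, in place of code of your own. Each camera call takes 0.05 s, during which the arm holds its last target. There are 200 camera calls.

## Working session

There is one attempt and no reset: what is moved stays moved. The work goes in short steps, Python scripts to look and compute and a shell command to move; the robot and the scene stay as the last step left them, time stands still between calls to the robot, and variables do not carry over. Pictures are saved under pics/ and viewed, at most 10 in all, crops included, and the job is handed in when it is done.

```bash
mkdir -p pics; ls
python3 - <<'E'
from bench import sensors, vision, r
import cv2,numpy as np
for n in("side","top"):
    cv2.imwrite(f"pics/{n}0.png",cv2.resize(vision.camera(n)[:,:,::-1],(800,600),interpolation=cv2.INTER_CUBIC))
    m=vision.camera_model(n);print(n,m["vertical_fov"],m["cx"],m["cy"],m.keys());print(np.round(m["camera_from_world"],3).tolist())
s=sensors.read_state();print({k:s[k] for k in("time","ee_pos","eef_rot","ft_force","width","grip_force")},r.pinch_z)
E
```

```text
pics
side 46.144352120009714 259.7682438371598 189.06369167465152 dict_keys(['vertical_fov', 'cx', 'cy', 'camera_from_world'])
[[-0.894, -0.447, 0.008, 0.397], [-0.215, 0.413, -0.885, 0.208], [0.392, -0.793, -0.465, 1.119], [0.0, 0.0, 0.0, 1.0]]
top 49.36339276025909 249.70619056582052 193.82910417848433 dict_keys(['vertical_fov', 'cx', 'cy', 'camera_from_world'])
[[-0.001, -1.0, -0.004, -0.022], [-0.987, 0.002, -0.164, 0.47], [0.164, 0.003, -0.986, 1.491], [0.0, 0.0, 0.0, 1.0]]
{'time': 0.1, 'ee_pos': array([ 0.14593664, -0.60735246,  0.22182481]), 'eef_rot': array([ 9.93054907e-01,  1.17649986e-01, -1.12634050e-04, -6.48692332e-04]), 'ft_force': array([ 0.23678667, -0.4602086 , -0.54127953]), 'width': 0.08699731372858577, 'grip_force': 0.0} 0.0187
```

View pics/side0.png

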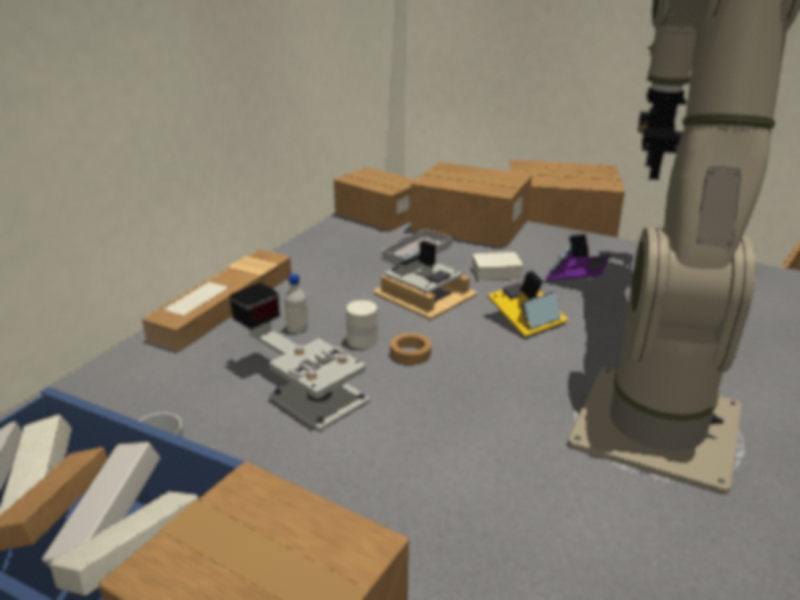

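View pics/top0.png

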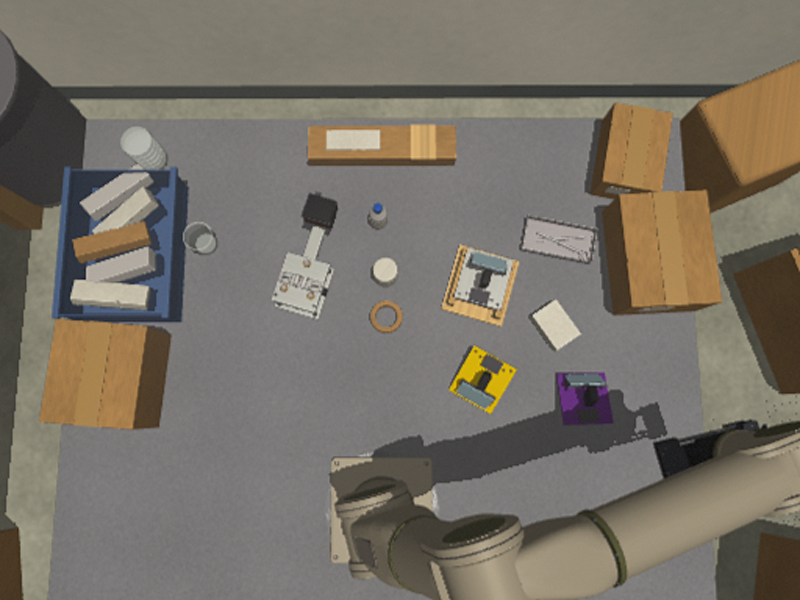

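Candidates (top picture): aluminium head on the timber stand (485,280), yellow look-alike (485,378), purple look-alike (585,397). By the description it is the aluminium one on timber. The mount is at (302,285), with its scanner at (320,210). Next, a close crop of both.

```bash
cat > h.py <<'E'
from bench import sensors, vision, r
import cv2,numpy as np
def P(n,px,z):
    """world points at height z from native pixels"""
    m=vision.camera_model(n);f=192/np.tan(np.radians(m["vertical_fov"]/2));T=np.array(m["camera_from_world"])
    R,t=T[:3,:3],T[:3,3];c=-R.T@t
    d=R.T@np.array([(px[0]-m["cx"])/f,(px[1]-m["cy"])/f,1.]);return c+d*(z-c[2])/d[2]
def pix(n,w):
    m=vision.camera_model(n);f=192/np.tan(np.radians(m["vertical_fov"]/2));T=np.array(m["camera_from_world"])
    p=T[:3,:3]@np.array(w)+T[:3,3];return p[:2]/p[2]*f+[m["cx"],m["cy"]]
def crop(n,x,y,w,h,W,H,im=None):
    im=vision.camera(n) if im is None else im
    return cv2.resize(im[y:y+h,x:x+w,::-1],(W,H),interpolation=cv2.INTER_CUBIC)
E
python3 - <<'E'
from h import *
im=vision.camera("top")
a=crop("top",280,152,56,60,400,600*60//84,im); 
a=crop("top",280,150,57,85,400,600,im);b=crop("top",165,120,57,85,400,600,im)
cv2.imwrite("pics/c1.png",np.hstack([a,b]))
E
```

```text
(no output)
```

View pics/c1.png

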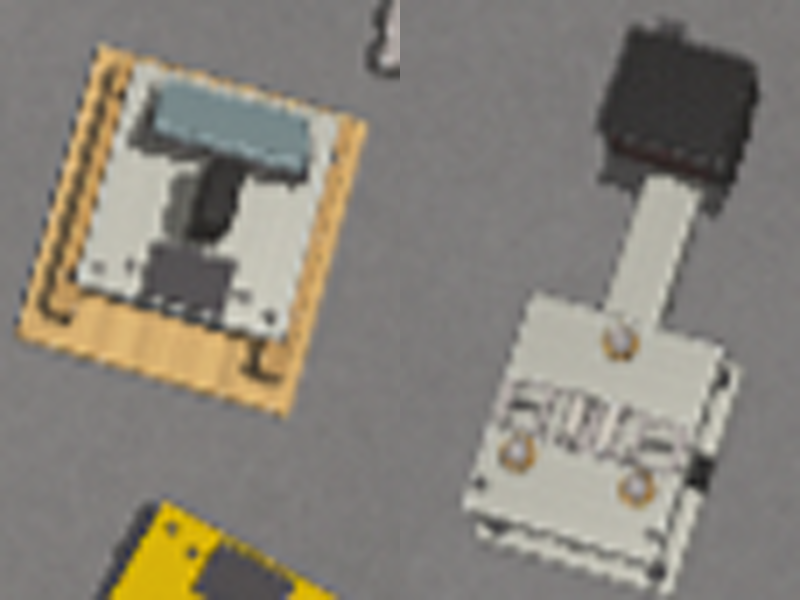

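The crop shows the aluminium head on timber with its glass up-field: grip top at about (215,190), plate corners at (133,62), (343,112), (287,340), (78,288). On the right is the mount with balls at (621,340), (518,450), (637,487). I'll take one side crop to get the ball height.

Run:
```python
from h import *
im=vision.camera("side")
cv2.imwrite("pics/c2.png",np.hstack([crop("side",168,205,76,76,500,500,im)[:, :400],crop("side",236,145,61,76,400,500,im)]))
k=400/57;q=600/85
H=lambda u,v,z:P("top",(280+(u+.5)/k-.5,150+(v+.5)/q-.5),z)
M=lambda u,v,z:P("top",(165+(u-400+.5)/k-.5,120+(v+.5)/q-.5),z)
c=[H(*p,.051) for p in((133,62),(343,112),(287,340),(78,288))];print(np.round(c,4)[:,:2].tolist())
print("grip", H(215,195,.123)[:2])
d=[c[0]-c[3],c[1]-c[2]];print("yaw",[np.degrees(np.arctan2(v[1],v[0])) for v in d],[np.degrees(np.arctan2(v[1],v[0]))-90 for v in (c[0]-c[1],c[3]-c[2])])
for z in(.067,.081,.095):
    b=np.array([M(*p,z) for p in((621,340),(518,450),(637,487))])[:,:2]
    mid=(b[1]+b[2])/2;a=b[0]-mid;ax=mid+a*24/70
    w=b[1]-b[2];print(z,"lens",np.linalg.norm(a),np.linalg.norm(w),"axis",ax,"yaw",np.degrees(np.arctan2(a[1],a[0])),np.degrees(np.arctan2(w[1],w[0]))-90, [pix("side",[*x,z]).round(1).tolist() for x in b])
f=[M(*p,.01) for p in((478,535),(672,592),(742,365))];print("foot",np.round(f,4).tolist(),np.linalg.norm(f[1]-f[0]),np.linalg.norm(f[2]-f[1]))
for n in("side","top"):
    T=vision.camera_model(n)["camera_from_world"];print(-T[:3,:3].T@T[:3,3])
```

```text
[[0.5995, -0.2021], [0.5726, -0.3114], [0.4526, -0.2786], [0.4799, -0.1712]]
grip [ 0.51375987 -0.23298099]
yaw [np.float64(-14.488028875703352), np.float64(-15.266598229907395)] [np.float64(-13.86202000683764), np.float64(-14.254445666115302)]
0.067 lens 0.07039289485671066 0.06455714708744609 axis [0.51704251 0.18617509] yaw -17.404825100080675 -17.42158114993974 [[189.9, 227.3], [197.4, 243.3], [217.2, 233.0]]
0.081 lens 0.0697271923026648 0.06394663294698485 axis [0.51422471 0.18415426] yaw -17.404825100080657 -17.421581149939698 [[191.0, 222.7], [198.5, 238.3], [218.2, 228.2]]
0.095 lens 0.06906148974861905 0.06333611880652362 axis [0.51140691 0.18213343] yaw -17.40482510008061 -17.421581149939655 [[192.1, 218.0], [199.7, 233.3], [219.3, 223.4]]
foot [[0.4689, 0.254, 0.01], [0.4384, 0.1503, 0.01], [0.5606, 0.1148, 0.01]] 0.10810667078894289 0.12726017740683515
[-0.03909999  0.97924904  0.7013303 ]
[ 0.21908215 -0.02751194  1.54739169]
```

View pics/c2.png

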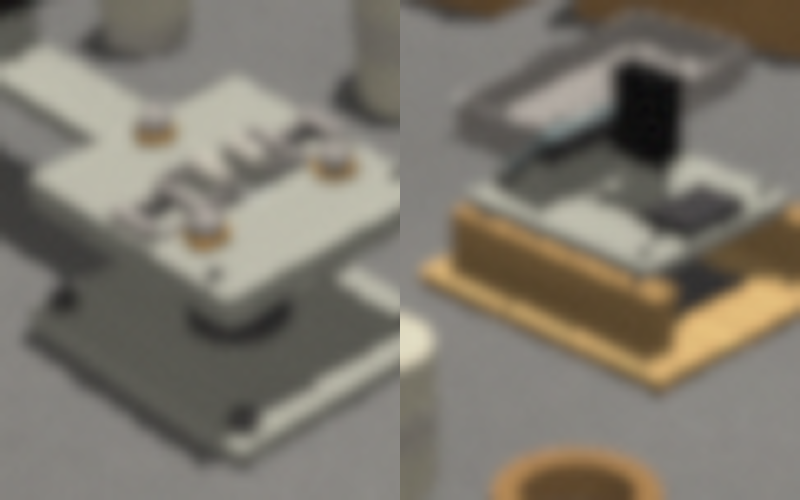

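```bash
r='[[0.92,-0.57,0],0]'; python3 -m crank '[[[0.92,-0.57,0],0],[[0.92,-0.57,0],0],[[0.92,-0.57,0],0],[[0.92,-0.57,0],0],[[0.92,-0.57,0],0],[[0.92,-0.57,0],0],[[0.92,-0.57,0],0],[[0.92,-0.57,0],0],[[0.92,-0.57,0],0],[[0.92,-0.57,0],0],[[0.92,-0.57,0],0],[[0.92,-0.57,0],0]]' 1
python3 - <<'E'
from h import *
a=np.radians(-14.5);R=np.array([[np.cos(a),-np.sin(a)],[np.sin(a),np.cos(a)]])
for n in("top","side"):
  for z in(.123,):
    for x,y in((.018,.009),(.018,-.009),(-.018,-.009),(-.018,.009)):
      p=np.array([.5155,-.238])+R@[x,y];u=pix(n,[*p,z])
      print(n,x,y,np.round(((u-[280,150]+.5)*7.03 if n=="top" else (u-[236,145]+.5)*6.57+[400,0]),0))
E
```

```text
time: 1.7
ee_pos: [0.4207, -0.33, 0.2225]
eef_rot: [0.993, 0.118, -0.0, -0.0]
ft_force: [0.1, -0.1, -0.6]
width: 0.087
grip_force: 0.0
top 0.018 0.009 [216. 152.]
top 0.018 -0.009 [252. 161.]
top -0.018 -0.009 [235. 230.]
top -0.018 0.009 [200. 221.]
side 0.018 0.009 [608.  64.]
side 0.018 -0.009 [631.  54.]
side -0.018 -0.009 [688.  73.]
side -0.018 0.009 [665.  84.]
```

```bash
python3 -m crank '[[[0.94,-0.58,0],0],[[0.94,-0.58,0],0],[[0.94,-0.58,0],0],[[0.94,-0.58,0],0],[[0,0,0],0.875],[[0,0,0],0.875],[[0,0,0],0.875],[[0,0,0],0.875],[[0,0,0],0]]'
python3 - <<'E'
from h import *
s=sensors.read_state();print(s["joint_positions"],s["ee_pos"])
x,y=[int(v) for v in pix("side",[.514,-.2365,.15])]
a=crop("side",x-35,y-45,70,105,400,600)
x,y=[int(v) for v in pix("top",[.514,-.2365,.12])]
b=crop("top",x-30,y-45,60,90,400,600)
cv2.imwrite("pics/c3.png",np.hstack([a,b]))
E
```

```text
time: 2.82
ee_pos: [0.5134, -0.2368, 0.2224]
eef_rot: [0.992, -0.126, -0.0, 0.0]
ft_force: [0.0, -0.2, 0.5]
width: 0.0871
grip_force: 0.0
[ 0.67287854  0.22553658 -0.37401679  1.60695642  0.08446448  1.32528714
 -1.53602186] [ 0.51344897 -0.23676504  0.22243176]
```

View pics/c3.png

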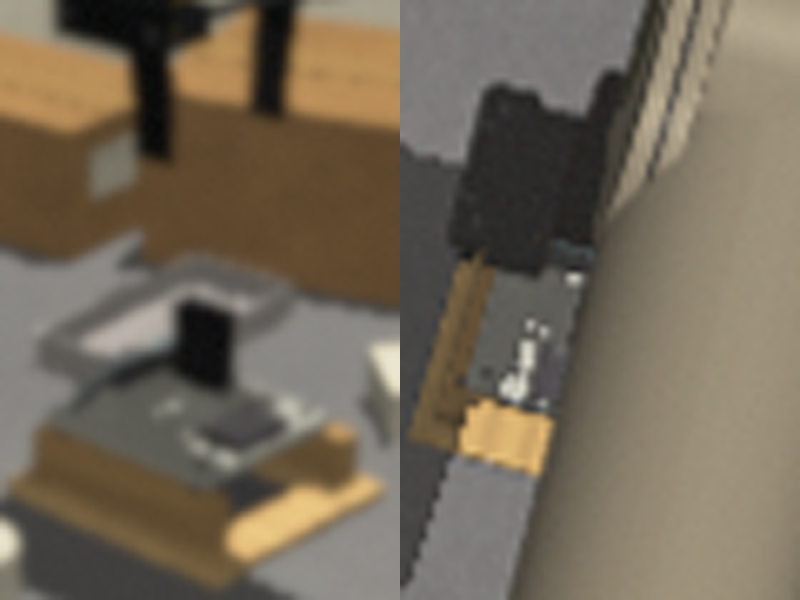

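The side crop shows the fingertips at (155,158) and (268,115), straddling the fin top at (207,305); the top view is hidden by the arm. I'll check the alignment numerically.

```bash
python3 -m crank '[[[0,0,0.75],0],[[0,0,0.75],0],[[0,0,0.75],0],[[0,0,0.75],0],[[0,0,0],0]]'
python3 - <<'E'
from h import *
x,y=[int(v) for v in pix("side",[.514,-.2365,.15])]
S=np.array([400/70,600/105])
f=lambda p:np.round((pix("side",p)-[x-35,y-45]+.5)*S)
print("tcp before",f([.5134,-.2368,.2224]),"fin top there",f([.5134,-.2368,.123]))
for a,b in((.018,.009),(.018,-.009),(-.018,-.009),(-.018,.009)):
  t=np.radians(-14.5);print(f([.5134+a*np.cos(t)-b*np.sin(t),-.2368+a*np.sin(t)+b*np.cos(t),.123]))
cv2.imwrite("pics/c4.png",crop("side",x-35,y-30,70,70,600,600))
E
```

```text
time: 3.55
ee_pos: [0.5125, -0.2364, 0.1311]
eef_rot: [0.992, -0.125, -0.001, -0.001]
ft_force: [-0.0, -0.2, -0.2]
width: 0.0871
grip_force: 0.0
tcp before [211. 139.] fin top there [207. 307.]
[172. 303.]
[192. 294.]
[241. 311.]
[221. 320.]
```

View pics/c4.png

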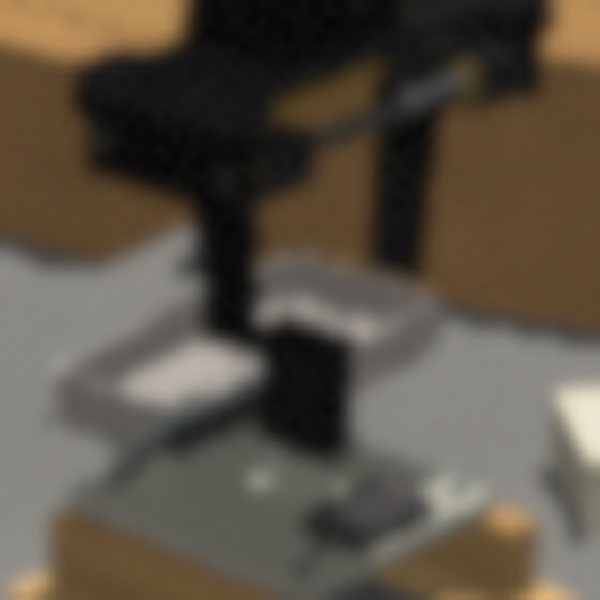

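Side crop: the fingers straddle the fin, which spans (270–350, 325–450), and the prediction matches within about 2 px. Now descend and grip.

```bash
python3 -m crank '[[[0,0,0.6],0],[[0,0,0.6],0],[[0,0,0.53],0],[[0,0,0],0]]' && python3 -m crank '[[[0,0,0],0],[[0,0,0],0],[[0,0,0],0],[[0,0,0],0],[[0,0,0],0],[[0,0,0],0],[[0,0,0],0]]' 0 40
```

```text
time: 4.1
ee_pos: [0.5125, -0.2364, 0.0789]
eef_rot: [0.992, -0.126, -0.001, -0.0]
ft_force: [-0.2, -0.1, 1.0]
width: 0.0872
grip_force: 0.0
time: 4.97
ee_pos: [0.5135, -0.2368, 0.0806]
eef_rot: [0.992, -0.126, -0.0, 0.0]
ft_force: [-0.3, 0.6, 0.1]
width: 0.0247
grip_force: 0.0
```

```bash
python3 -m crank '[[[0,0,0],0],[[0,0,0],0],[[0,0,0],0]]' && python3 -m crank '[[[0,0,-0.3],0],[[0,0,-0.3],0],[[0,0,0],0],[[0,0,0],0]]'
```

```text
time: 5.35
ee_pos: [0.5137, -0.2362, 0.0806]
eef_rot: [0.992, -0.126, -0.0, -0.0]
ft_force: [-0.5, 3.2, 1.0]
width: 0.0175
grip_force: 39.8
time: 5.85
ee_pos: [0.5133, -0.2372, 0.0986]
eef_rot: [0.992, -0.126, -0.0, 0.0]
ft_force: [0.7, -0.2, -5.9]
width: 0.0181
grip_force: 39.8
```

```bash
python3 -m crank '[[[0,0,-0.4],0],[[0,0,-0.5],0],[[0,0,-0.5],0],[[0,0,-0.5],0],[[0,0,-0.5],0],[[0,0,-0.5],0],[[0,0,-0.5],0],[[0,0,-0.5],0],[[0,0,-0.4],0],[[0,0,-0.3],0],[[0,0,0],0]]' && python3 -m crank '[[[-0.08,-0.3,0],0],[[-0.144,-0.567,0],0],[[-0.144,-0.567,0],0],[[-0.144,-0.567,0],0],[[-0.144,-0.567,0],0],[[-0.144,-0.567,0],0],[[-0.144,-0.567,0],0],[[-0.144,-0.567,0],0],[[-0.144,-0.567,0],0],[[-0.144,-0.567,0],0],[[-0.144,-0.567,0],0],[[-0.144,-0.567,0],0]]' && python3 -m crank '[[[-0.144,-0.567,0],0],[[-0.144,-0.567,0],0],[[-0.144,-0.567,0],0],[[-0.144,-0.567,0],0],[[-0.144,-0.567,0],0],[[-0.144,-0.567,0],0],[[-0.144,-0.567,0],0],[[-0.144,-0.567,0],0],[[-0.144,-0.567,0],0],[[-0.144,-0.567,0],0],[[-0.08,-0.3,0],0],[[0,0,0],0.33]]' && python3 -m crank '[[[0,0,0],0],[[0,0,0],0]]'
```

```text
time: 7.22
ee_pos: [0.5138, -0.2369, 0.2373]
eef_rot: [0.992, -0.126, 0.0, 0.0]
ft_force: [0.0, 0.5, -5.8]
width: 0.0178
grip_force: 39.8
time: 8.72
ee_pos: [0.5143, -0.0332, 0.2367]
eef_rot: [0.992, -0.126, 0.0, 0.0]
ft_force: [0.0, -0.2, -5.6]
width: 0.0178
grip_force: 39.8
time: 10.22
ee_pos: [0.5148, 0.1514, 0.2366]
eef_rot: [0.989, -0.149, -0.0, -0.0]
ft_force: [-0.3, 0.2, -5.1]
width: 0.0177
grip_force: 39.8
time: 10.48
ee_pos: [0.515, 0.1501, 0.2366]
eef_rot: [0.989, -0.149, 0.0, 0.0]
ft_force: [-0.3, 0.1, -5.4]
width: 0.0176
grip_force: 39.8
```

```bash
python3 -m crank '[[[-0.177,-0.54,0],0],[[-0.177,-0.54,0],0],[[0,0,0.45],0],[[0,0,0.5],0],[[0,0,0.5],0],[[0,0,0.4],0],[[0,0,0],0],[[0,0,0],0]]'
python3 - <<'E'
from h import *
x,y=[int(v) for v in pix("side",[.515,.184,.13])]
print(x,y)
a=crop("side",x-35,y-52,70,105,400,600)
x,y=[int(v) for v in pix("top",[.515,.184,.13])]
print(x,y)
b=crop("top",x-30,y-45,60,90,400,600)
cv2.imwrite("pics/c5.png",np.hstack([a,b]))
print(sensors.read_state()["joint_positions"],sensors.read_state()["ee_pos"])
E
```

```text
time: 11.48
ee_pos: [0.5146, 0.1845, 0.1816]
eef_rot: [0.989, -0.149, 0.0, -0.0]
ft_force: [0.2, 0.3, -4.8]
width: 0.0178
grip_force: 39.8
201 212
190 176
[ 0.16225169  0.25435863 -0.6796741   1.69734465  0.16793654  1.24793157
 -2.42488247] [0.5147025  0.18460172 0.18178032]
```

View pics/c5.png

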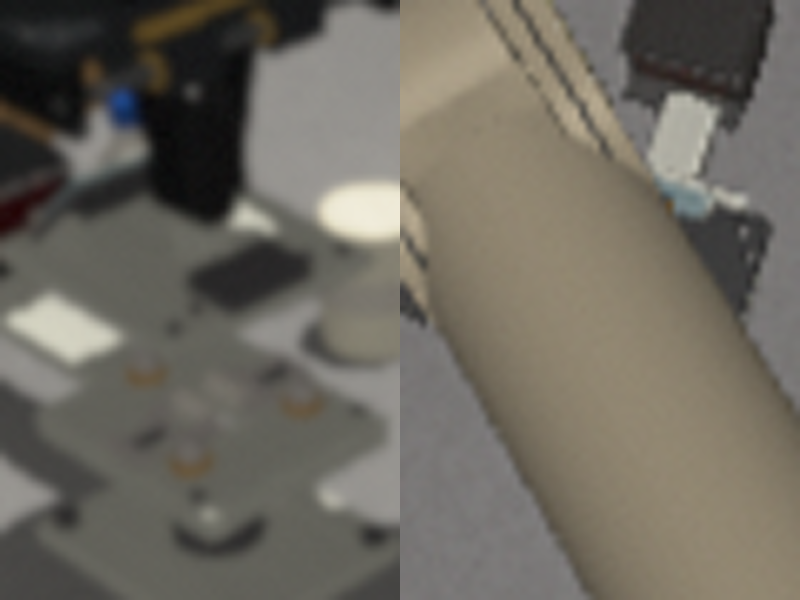

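Side crop: the head hangs above the ball plate, with balls at (145,372), (302,398), (190,460), fin bottom at (210,215), and the plate's rear-left corner near (190,335). I'll compare this with the prediction.

Run:
```python
from h import *
S=np.array([400/70,600/105]);t=np.radians(-17.1);R=np.array([[np.cos(t),-np.sin(t)],[np.sin(t),np.cos(t)]])
f=lambda x,y,z:np.round((pix("side",[*(np.array([.5146,.1845])+R@[x,y]),z])-[201-35,212-52]+.5)*S)
g=.1816+.0175
print("plate RL RR FL bottom",f(-.05,.056,g-.055),f(-.05,-.056,g-.055),f(.072,.056,g-.055),"top RL",f(-.05,.056,g-.047))
print("fin bottom rear L/R, front L",f(-.018,.009,g-.025),f(-.018,-.009,g-.025),f(.018,.009,g-.025))
for z in(.075,.079,.083):print(z,"balls",f(.046,0,z),f(-.024,.032,z),f(-.024,-.032,z))
im=vision.camera("side");cv2.imwrite("pics/c6.png",crop("side",166,175,70,80,700,800*70//70,im)[:600])
```

```text
plate RL RR FL bottom [175. 370.] [377. 271.] [ -5. 264.] top RL [173. 353.]
fin bottom rear L/R, front L [210. 237.] [242. 222.] [155. 208.]
0.075 balls [145. 373.] [189. 462.] [301. 404.]
0.079 balls [144. 365.] [188. 455.] [301. 396.]
0.083 balls [144. 358.] [188. 447.] [300. 389.]
```

View pics/c6.png

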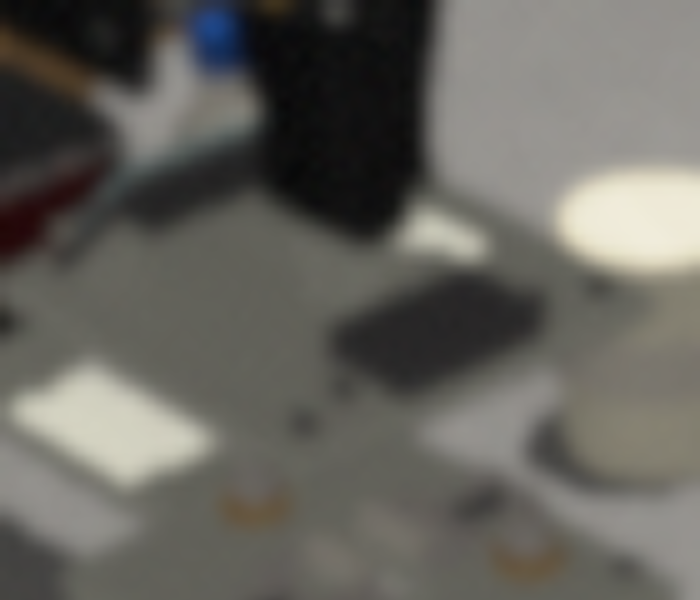

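Fin corner, plate edges and balls all agree with the prediction to about 2 mm. Ball-plate top is about 0.070, so home TCP should be about z = 0.125. Descending by feel.

```bash
python3 -m crank '[[[0,0,0.3],0],[[0,0,0.3],0],[[0,0,0.2],0],[[0,0,0],0]]'; python3 -m crank '[[[0,0,0.1],0],[[0,0,0.1],0],[[0,0,0],0]]' ;python3 -m crank '[[[0,0,0.1],0],[[0,0,0.1],0],[[0,0,0],0]]'
```

```text
time: 12.12
ee_pos: [0.514, 0.1843, 0.1564]
eef_rot: [0.989, -0.149, -0.001, 0.0]
ft_force: [-0.7, -0.4, -5.0]
width: 0.0177
grip_force: 39.8
time: 12.5
ee_pos: [0.5143, 0.1844, 0.1509]
eef_rot: [0.989, -0.149, -0.0, 0.0]
ft_force: [0.0, 0.1, -5.3]
width: 0.0179
grip_force: 39.8
time: 12.88
ee_pos: [0.5142, 0.1845, 0.1449]
eef_rot: [0.989, -0.149, -0.0, 0.0]
ft_force: [0.2, 0.3, -5.2]
width: 0.018
grip_force: 39.8
```

```bash
for i in 1; do python3 -m crank '[[[0,0,0.05],0],[[0,0,0.05],0],[[0,0,0],0]]'; python3 -m crank '[[[0,0,0.05],0],[[0,0,0],0]]';python3 -m crank '[[[0,0,0.05],0],[[0,0,0],0]]'; done
```

```text
time: 13.25
ee_pos: [0.5149, 0.1851, 0.1428]
eef_rot: [0.989, -0.149, 0.001, -0.001]
ft_force: [1.2, 3.2, 1.5]
width: 0.0177
grip_force: 39.8
time: 13.5
ee_pos: [0.515, 0.1844, 0.1413]
eef_rot: [0.989, -0.149, 0.001, -0.0]
ft_force: [-0.4, 0.5, 4.6]
width: 0.0175
grip_force: 39.8
time: 13.75
ee_pos: [0.5151, 0.1845, 0.14]
eef_rot: [0.989, -0.149, 0.001, -0.0]
ft_force: [1.9, 0.7, 6.6]
width: 0.0178
grip_force: 39.8
```

```bash
python3 -m crank '[[[0,0,0.05],0],[[0,0,0],0]]'; python3 -m crank '[[[0,0,0.05],0],[[0,0,0],0]]'; python3 -m crank '[[[0,0,0],0]]'
```

```text
time: 14.0
ee_pos: [0.5153, 0.1845, 0.1387]
eef_rot: [0.989, -0.149, 0.001, -0.0]
ft_force: [0.4, 1.5, 7.1]
width: 0.018
grip_force: 39.8
time: 14.25
ee_pos: [0.5149, 0.1841, 0.1364]
eef_rot: [0.989, -0.149, 0.001, 0.0]
ft_force: [1.7, 0.8, -0.2]
width: 0.0175
grip_force: 39.8
time: 14.38
ee_pos: [0.5145, 0.1841, 0.136]
eef_rot: [0.989, -0.149, 0.0, 0.0]
ft_force: [2.1, 0.6, -1.4]
width: 0.0175
grip_force: 39.8
```

```bash
for i in 1 2; do python3 -m crank '[[[0,0,0.03],0],[[0,0,0],0]]' >/dev/null; done 2>/dev/null; python3 -m crank '[[[0,0,0],0]]'
```

```text
time: 15.0
ee_pos: [0.5138, 0.1843, 0.1337]
eef_rot: [0.989, -0.149, -0.001, 0.0]
ft_force: [1.6, 1.9, -10.0]
width: 0.0179
grip_force: 39.8
```

Springs are pulling now (−10 N); easing down while holding.

```bash
python3 -m crank '[[[0,0,0.03],0],[[0,0,0],0]]'; python3 -m crank '[[[0,0,0.03],0],[[0,0,0],0]]';python3 -m crank '[[[0,0,0.02],0],[[0,0,0],0]]'
```

```text
time: 15.25
ee_pos: [0.514, 0.1844, 0.1331]
eef_rot: [0.989, -0.149, -0.0, 0.0]
ft_force: [0.2, 0.1, -9.0]
width: 0.0176
grip_force: 39.8
time: 15.5
ee_pos: [0.5141, 0.1843, 0.1321]
eef_rot: [0.989, -0.149, -0.0, 0.0]
ft_force: [0.4, 1.3, -11.9]
width: 0.0181
grip_force: 39.8
time: 15.75
ee_pos: [0.5141, 0.1843, 0.1316]
eef_rot: [0.989, -0.149, -0.0, 0.0]
ft_force: [1.2, 0.7, -12.5]
width: 0.0177
grip_force: 39.8
```

```bash
python3 -m crank '[[[0,0,0.03],0],[[0,0,0],0]]'; python3 -m crank '[[[0,0,0.02],0],[[0,0,0],0]]';python3 -m crank '[[[0,0,0.02],0],[[0,0,0],0]]'
```

```text
time: 16.0
ee_pos: [0.5141, 0.1842, 0.1306]
eef_rot: [0.989, -0.149, -0.0, 0.0]
ft_force: [0.6, 0.8, -15.3]
width: 0.0179
grip_force: 39.8
time: 16.25
ee_pos: [0.5142, 0.1844, 0.1302]
eef_rot: [0.989, -0.149, -0.0, 0.0]
ft_force: [-0.0, 0.7, -15.9]
width: 0.0176
grip_force: 39.8
time: 16.5
ee_pos: [0.5143, 0.1846, 0.1299]
eef_rot: [0.989, -0.149, 0.0, -0.0]
ft_force: [-0.5, 1.1, -13.5]
width: 0.0176
grip_force: 39.8
```

```bash
python3 -m crank '[[[0,0,0.02],0],[[0,0,0],0]]'; python3 -m crank '[[[0,0,0.02],0],[[0,0,0],0]]';python3 -m crank '[[[0,0,0.02],0],[[0,0,0],0]]'; python3 -c "
from bench import sensors;print(sensors.read_state()['torque'])"
```

```text
time: 16.75
ee_pos: [0.5144, 0.1847, 0.1297]
eef_rot: [0.989, -0.149, 0.0, -0.0]
ft_force: [-1.7, 1.9, -6.3]
width: 0.0182
grip_force: 39.8
time: 17.0
ee_pos: [0.5144, 0.185, 0.1292]
eef_rot: [0.989, -0.149, 0.0, -0.0]
ft_force: [-3.4, 3.0, -0.4]
width: 0.0178
grip_force: 39.9
time: 17.25
ee_pos: [0.5146, 0.1852, 0.1288]
eef_rot: [0.989, -0.149, 0.0, -0.0]
ft_force: [-3.8, 3.0, 2.5]
width: 0.0179
grip_force: 40.0
[0.79662552 1.62642227 0.07651363]
```

Balls are meeting the vees, with a sideways force of about (−4, +3) N. I'll yield to it slightly and continue.

```bash
python3 -m crank '[[[-0.02,-0.01,0],0],[[0,0,0],0]]'; python3 -m crank '[[[-0.02,-0.01,0.02],0],[[0,0,0],0]]'; python3 -c "
from bench import sensors;print(sensors.read_state()['torque'])"
```

```text
time: 17.5
ee_pos: [0.5143, 0.1854, 0.1287]
eef_rot: [0.989, -0.149, 0.001, -0.0]
ft_force: [-2.8, 2.9, 4.2]
width: 0.0176
grip_force: 40.0
time: 17.75
ee_pos: [0.5138, 0.1858, 0.1282]
eef_rot: [0.989, -0.149, 0.001, -0.0]
ft_force: [-3.8, 1.8, 5.6]
width: 0.0178
grip_force: 40.0
[0.83550807 1.30833372 0.21053264]
```

```bash
python3 -m crank '[[[-0.03,-0.01,0],0],[[0,0,0],0]]'; python3 -m crank '[[[-0.03,-0.01,0],0],[[0,0,0],0]]'; python3 -c "
from bench import sensors;print(sensors.read_state()['torque'])"
```

```text
time: 18.0
ee_pos: [0.5132, 0.1861, 0.1279]
eef_rot: [0.989, -0.149, 0.001, -0.0]
ft_force: [-1.5, 2.2, 5.4]
width: 0.0175
grip_force: 40.0
time: 18.25
ee_pos: [0.5126, 0.1863, 0.1277]
eef_rot: [0.989, -0.149, 0.001, -0.0]
ft_force: [1.6, 1.1, 3.2]
width: 0.0181
grip_force: 40.0
[ 0.40185808 -0.4340534   0.25014681]
```

```bash
python3 -m crank '[[[0,-0.01,0],-0.06],[[0,0,0],0]]'; python3 -m crank '[[[0.01,0,0.02],0],[[0,0,0],0]]'; python3 -c "
from bench import sensors;print(sensors.read_state()['torque'])"
```

```text
time: 18.5
ee_pos: [0.5125, 0.1864, 0.1277]
eef_rot: [0.989, -0.145, 0.001, 0.0]
ft_force: [1.9, 0.3, 3.8]
width: 0.0179
grip_force: 40.0
time: 18.75
ee_pos: [0.5125, 0.1864, 0.1275]
eef_rot: [0.989, -0.145, 0.0, 0.0]
ft_force: [-1.7, -1.5, 11.8]
width: 0.0175
grip_force: 40.0
[-0.3970607   0.06977438 -0.07543493]
```

```bash
python3 -m crank '[[[0,0,-0.015],0],[[0,0,0],0],[[0,0,0],0]]'
python3 - <<'E'
from h import *
print(sensors.read_state()["torque"])
x,y=[int(v) for v in pix("side",[.515,.184,.11])]
print(x,y);cv2.imwrite("pics/c7.png",crop("side",x-40,y-30,80,60,800,600))
E
```

```text
time: 19.12
ee_pos: [0.5125, 0.1864, 0.1276]
eef_rot: [0.989, -0.145, 0.0, 0.0]
ft_force: [-0.6, -0.3, 7.1]
width: 0.018
grip_force: 40.0
[-0.15514974 -0.29245336 -0.0565324 ]
201 219
```

View pics/c7.png

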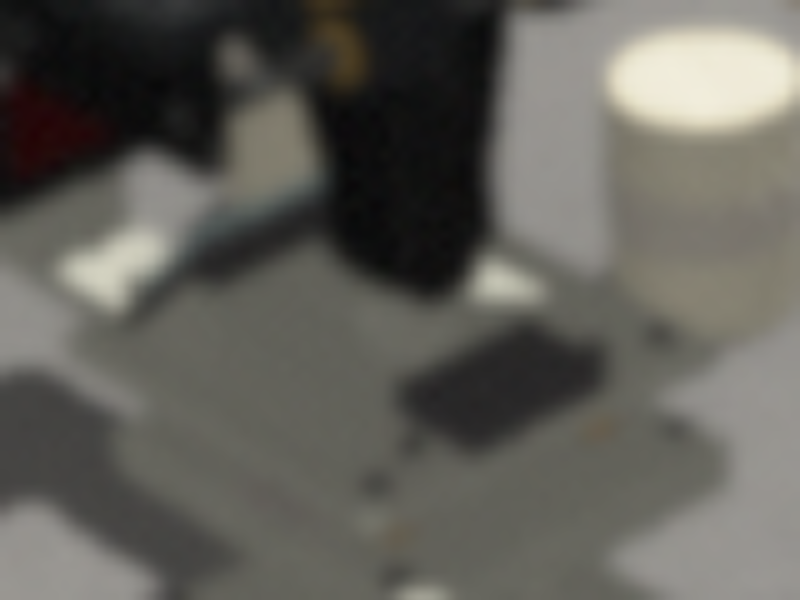

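The head sits over the ball plate, with the rear balls peeping out at (395,525) and (600,430), level and parallel. A small dither will check that it is bottomed.

```bash
python3 -m crank '[[[0.02,0,0],0],[[-0.04,0,0],0],[[0.02,0.02,0],0],[[0,-0.04,0],0],[[0,0.02,0],0.04],[[0,0,0],-0.08],[[0,0,0],0.04],[[0,0,0],0],[[0,0,0],0]]'; python3 -c "
from bench import sensors;s=sensors.read_state();print(s['torque'],s['ee_pos'])"; python3 -m crank '[[[0.03,0,0],0],[[0,0,0],0]]';python3 -m crank '[[[-0.06,0,0],0],[[0,0,0],0]]'; python3 -m crank '[[[0.03,0,0],0],[[0,0,0],0]]'
```

```text
time: 20.3
ee_pos: [0.5124, 0.1864, 0.1276]
eef_rot: [0.989, -0.145, 0.0, 0.0]
ft_force: [-0.6, -1.2, 6.5]
width: 0.0178
grip_force: 40.0
[-0.24280983 -0.38118276 -0.0455188 ] [0.51237644 0.18643844 0.1275725 ]
time: 20.55
ee_pos: [0.5125, 0.1865, 0.1275]
eef_rot: [0.989, -0.145, -0.0, 0.0]
ft_force: [-3.6, -1.1, 10.1]
width: 0.0177
grip_force: 40.0
time: 20.8
ee_pos: [0.5122, 0.1864, 0.1276]
eef_rot: [0.989, -0.145, 0.001, 0.0]
ft_force: [4.1, -2.1, 6.0]
width: 0.0176
grip_force: 40.0
time: 21.05
ee_pos: [0.5123, 0.1865, 0.1276]
eef_rot: [0.989, -0.145, 0.0, 0.0]
ft_force: [0.2, -1.3, 8.1]
width: 0.0175
grip_force: 40.0
```

It is laterally locked and does not sink further, so it is home. Releasing.

```bash
python3 -m crank '[[[0,0,-0.02],0],[[0,0,0],0]]' - 8; python3 -m crank '[[[0,0,0],0],[[0,0,0],0],[[0,0,0],0],[[0,0,0],0],[[0,0,0],0]]' 0.5; python3 -m crank '[[[0,0,-0.15],0],[[0,0,-0.3],0],[[0,0,-0.5],0],[[0,0,-0.7],0],[[0,0,-0.9],0],[[0,0,-0.9],0],[[0,0,-0.5],0],[[0,0,0],0]]'
python3 - <<'E'
from h import *
x,y=[int(v) for v in pix("side",[.515,.184,.11])]
a=crop("side",x-40,y-40,80,80,500,500);b=crop("top",160,130,48,80,300,500)
cv2.imwrite("pics/c8.png",np.hstack([a,b]))
E
```

```text
time: 21.3
ee_pos: [0.5121, 0.1865, 0.1276]
eef_rot: [0.989, -0.145, -0.0, 0.0]
ft_force: [2.2, -1.4, 2.3]
width: 0.0178
grip_force: 8.0
time: 21.92
ee_pos: [0.5122, 0.1867, 0.1278]
eef_rot: [0.989, -0.145, -0.0, 0.0]
ft_force: [-0.1, -0.5, 0.4]
width: 0.0431
grip_force: 0.0
time: 22.92
ee_pos: [0.5126, 0.187, 0.2474]
eef_rot: [0.989, -0.145, 0.001, -0.0]
ft_force: [0.1, -0.4, -0.4]
width: 0.0433
grip_force: 0.0
```

View pics/c8.png

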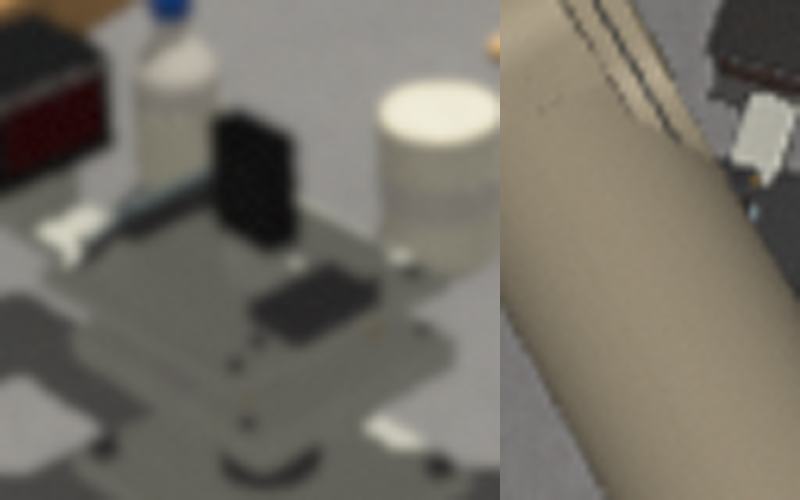

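The head stands free and level on the post, glass towards the scanner (grip at (255,180)), and the bystanders have not moved.

```bash
python3 -c "
from bench import r;print(r.close_job())"
```

```text
the job is handed in; nothing more can be done
None
```

The mirror head is back on the scanner post, glass towards the scanner, eased past the catch onto the balls and let go. Force readings and a last picture showed it home and level, and the job is handed in at about 23 s.

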